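Stand the slumped parts boxes back up in their rack

TASK

The three clear parts boxes in the grey storage rack have slumped over against its fixed end and one of them sticks out at the front. Stand them upright again by pushing the blue sliding bookend fully up against them, so that the row is closed and held, and push the box that sticks out back in until it meets the back fence of the rack like the other two. Only push, with the fingers: do not lift a box, and leave the other things on the table where they are.

Things in the scene. Friction and masses are not known exactly. Their poses are not given: they have to be found in the camera images.
- rack: grey sheet-steel rack, fixed to the table, 146 x 296 x 99 mm (x, y, z), may stand a little turned. Origin: on the table under its middle. x points away from the robot to the back fence, y along the row to the fixed end (left seen from the robot), z up. Floor plate: top at z = 8 mm, x and y -73..73 and -148..148 mm; the front (-x) is open
- rack_end (a point): foot of the rack's fixed end plate, middle of the inner face, at rack y = 135 mm; the plate spans rack x = -58 to 62 mm and reaches to 99 mm above the table
- rack_fence (a point): middle of the top of the rack's back fence, inner face, at rack x = 68 mm; 45 mm above the table
- bookend (a joint): blue bookend sliding along the rack's y, in m; inner face at rack y = value - 75 mm. Starts at 0 to 0.045, 20 to 90 mm short of the boxes; grows as it is pushed towards them. About 2 N of friction, stays where left. With the boxes upright and touching it reads 0.126 and stops; standing them up takes under 10 N in all
- bookend_face (a point): middle of the bookend's inner face (towards the boxes), 52 mm above the table. The plate is 118 mm wide (rack x), 5 mm thick, its top 99 mm above the table
- bookend_pad (a point): middle of the black rubber push pad, 60 x 44 mm (rack x, z), on the bookend's outer face (away from the boxes), 60 mm above the table. A foot plate (top 14 mm above the table) reaches 46 mm outwards from the pad, with a gusset at either side at rack x = -52 and 52 mm; the 95 mm between them is free for the fingers
- box_a: closed clear parts box, 85 x 130 x 28 mm, ~0.13 kg, kept on edge like a book. Origin: on its large underside face (towards the fixed end), 46 mm from the hinge edge it stands on, mid-length. x points to the hinge edge (straight down when upright), y along the 130 mm (ends at +-65 mm; along rack +x), z = thickness (lid, at 28 mm, towards the bookend). Top edge x = -39 mm, lip to -42
- box_b: same box as box_a, same axes. At the start all three lean about 0.5 rad, tops towards the fixed end, resting on it. Which of them is where in the row differs; the middle one sticks out at the front, 24 to 45 mm farther towards the robot than the others
- box_c: same box as box_a, same axes. Put away properly, in the rack's frame: origin at x = 3 mm (rear end on the fence, front end at x = -62 mm), z = 54 mm, top edge at z = 93 mm, the three origins at y = 135, 107 and 79 mm. The boxes are smooth; one slides in with under 5 N when the row is closed
- jar_cream: bystander: white sample jar with cream screw lid, 54 mm across, 62 mm tall, loose; origin at the middle of its underside
- jar_blue: bystander: white sample jar with blue screw lid, 48 mm across, 50 mm tall, loose; origin at the middle of its underside
- marker: bystander: black capped marker pen lying flat, 135 mm long, 16 mm high, loose; origin at the middle of its underside, its y axis along the pen
- petri: bystander: clear round petri dish, 92 mm across, 14 mm high, loose; origin at the middle of its underside

How it is judged:
By the outcome, as a careful person would: the job done as asked, in the order asked, and still so for the second after the job is handed in, with the robot touching nothing.
It also fails if it takes over 48 s, if anything falls off the work surface, if the arm or the gripper's body presses on something with over 40 N, if the wrist force passes 120 N, or if a joint passes its speed limit or range.

ROBOT

A 6-joint arm with a two-finger parallel gripper is mounted at the origin on a cart in front of the work surface, level with it; the furniture and walls round the work are solid. World frame = base frame: x ahead of the robot, y to its left, z up, the work surface at z = 0. Lengths are in m, angles in rad, forces in N, time in s.
With the tool pointing down it reaches from about 0.375 to 0.9 m from the base axis. Payload 3.1 kg.
Tool frame: the origin (TCP) lies midway between the tips of the shut fingers; the grasp point (between the pads) lies 19 mm behind it; z points along the fingers, y is the line along which they close (so a half turn about z gives the same grasp; the last joint's range is limited). The gripper opens to 85 mm and grips with 20 to 120 N. Pads are 22 mm wide; open, the fingers measure 114 mm over their backs; the gripper's body (76 mm by 85 mm) begins 54 mm behind the grasp point. The pads swing forward as they close: fully open they stand 13 mm farther back than shut.
Start: joints at [-0.178, 0.527, 1.433, -0, 1.181, -0.178], TCP at [0.625, 0, 0.231] pointing down, gripper open.
Joint ranges: [-3.08, 3.08], [-0.75, 2.2], [0.22, 2.44], [-1.43, 4.57], [0, 2.65], [-2.85, 2.85]. Speed limits (rad/s): [2.79, 2.79, 3.14, 3.14, 3.14, 3.14].

INTERFACE

Orientations are given as a unit quaternion [x, y, z, w].
In Python, from station import manip gives the robot as it stands.
- The arm moves only by the tool drive_tool, never from a script. Its argument "motion" is a list that holds one entry, the list of rows, each a list of 5 numbers: the finger opening in mm, from 0 to 85.4, then the shift along the tool's x, y, z in units of 30 mm (1.0 is 30 mm), then the turn about the tool's z in units of 8 degrees (1.0 is 8 degrees). In form: [[[fingers, x, y, z, yaw], ...]]. A call has 1 to 10 rows; each row is the pose to reach, as a shift and turn from the pose commanded when the call began, along the tool's axes at that moment; what a row does not reach only later rows make up. A row lasts 1/10 s, in which the tool goes at most 50 mm and 8.59 degrees, less where a joint would pass 70% of its speed; a pose out of reach is approached as far as the arm can. A call with a gripper value outside its range is refused whole. The fingers move at their own pace and stop on an object; "squeeze" is the grip in N (left out, the last holds). Time passes only in rows, so rows that repeat a pose let the fingers close. It gives the time, the measured TCP pose, the force, the opening and the grip force at its end, in the units of the state.
- manip.sense(): the state, without advancing time (a new reading comes with each control period).
- manip.snapshot(name): name is "scene" or "side" or "wrist"; returns the picture (400x640x3 uint8, red, green, blue); there is no depth.
- manip.camera_model(name): a dict with "fov_y" (degrees; the focal length in pixels is half the picture's height over the tangent of half this angle, whatever the lens; pixels are square), "cx", "cy" (the principal point, pixels), "origin" and "orientation" of the camera in the world. Camera axes: x right, y up, looking along -z (the intrinsics and any distortion apply to the point x, -y, -z); pixel columns grow to the right and rows downward; lengths in m; the calibration is good to about 2 mm. A picture is of the moment at which its call begins: read the wrist's pose just before it. camera_model takes no time and is no camera call; for the wrist camera it gives the pose at the moment of the call.
- manip.sign_off(): hands the job in; it is judged then, once.
The state is a dict: "t": time; "q": joint angles; "qd": joint speeds; "tau": joint torques, N m; "tcp_pos": TCP position; "tool_rot": TCP orientation; "force": force on the tool from outside, world axes, zero at the start; "ft_torque": the same for the moment, N m; "finger_gap": opening from 0.0 (shut) to 1.0 (fully open); "gripper_force": force on a finger pad.
Only numpy, scipy, OpenCV 4.12 (cv2) and the standard library are available. Lean on these libraries where they do the work, as an engineer would, in place of code of your own. Each camera call takes 0.05 s, during which the arm holds its last target. There are 200 camera calls.

## Working session

There is one attempt and no reset: what is moved stays moved. The work goes in short steps, Python scripts to look and compute and a tool call to move; the robot and the scene stay as the last step left them, time stands still between calls to the robot, and variables do not carry over. Pictures are saved under pics/ and viewed, at most 10 in all, crops included, and the job is handed in when it is done.

Besides the shell and the picture viewer there is one more tool, called by a JSON object that holds its "fn" and its "kwargs", one argument or row to a line. drive_tool: Moves the arm, as the interface text tells. Its arguments: {"type":"object","properties":{"motion":{"type":"array","items":{"type":"array","items":{"type":"array","items":{"type":"number"}}}},"squeeze":{"type":"number"}},"required":["motion"]}

```bash
mkdir -p pics; ls
cat > h.py <<'E'
import numpy as np, cv2
from scipy.spatial.transform import Rotation as R
from station import manip
def snap(n,f):
    c=manip.camera_model(n); im=manip.snapshot(n); cv2.imwrite('pics/'+f+'.png',im[:,:,::-1]); return im,c
def foc(c): return 200/np.tan(np.radians(c['fov_y'])/2)
def ray(c,u,v):
    f=foc(c); d=np.array([(u-c['cx'])/f,-(v-c['cy'])/f,-1.]); return np.array(c['origin']),R.from_quat(c['orientation']).apply(d)
def onz(c,u,v,z):
    o,d=ray(c,u,v); return o+d*(z-o[2])/d[2]
def proj(c,p):
    q=R.from_quat(c['orientation']).inv().apply(np.array(p)-c['origin']); f=foc(c)
    return np.array([c['cx']+f*q[0]/-q[2], c['cy']-f*q[1]/-q[2]])
def tri(*rs):
    A=np.zeros((3,3));b=np.zeros(3)
    for o,d in rs:
        d=d/np.linalg.norm(d);M=np.eye(3)-np.outer(d,d);A+=M;b+=M@o
    return np.linalg.solve(A,b)
E
python3 - <<'E'
from h import *
s=manip.sense(); print(s['tcp_pos'],s['tool_rot'],s['t'])
for n in ('scene','side','wrist'):
    im,c=snap(n,n+'0'); print(n,c)
E
```

```text
pics
[6.24294717e-01 1.66128783e-04 2.30322419e-01] [ 7.07101136e-01  7.07111584e-01 -6.08314440e-04 -9.05994254e-04] 0.0
scene {'fov_y': 43.68811226440541, 'cx': 321.51698431302304, 'cy': 199.05759013290765, 'origin': array([-0.09738017, -0.76938818,  0.64335194]), 'orientation': array([ 0.45836457, -0.17207936, -0.31084813,  0.81465579])}
side {'fov_y': 44.39272500973601, 'cx': 315.78491933728554, 'cy': 195.0313534733369, 'origin': array([0.53672928, 0.98939982, 0.6728494 ]), 'orientation': array([-3.94293644e-03,  4.99766404e-01,  8.66150912e-01,  7.69835767e-04])}
wrist {'fov_y': 65.22546780879242, 'cx': 321.0883593120884, 'cy': 196.245955526233, 'origin': array([0.62516154, 0.08223353, 0.37419867]), 'orientation': array([-1.60476828e-01,  1.11826974e-03,  8.47251099e-05,  9.87038971e-01])}
```

View pics/scene0.png

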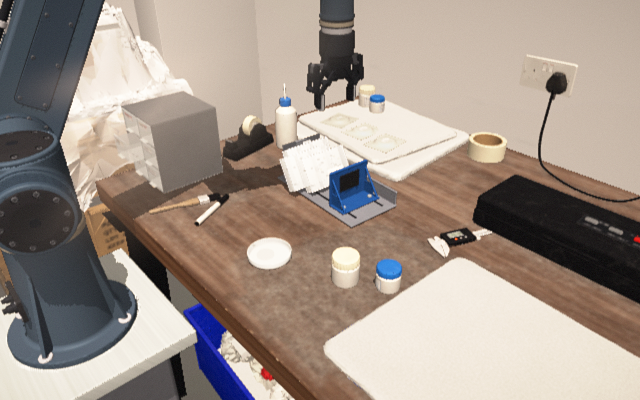

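View pics/side0.png

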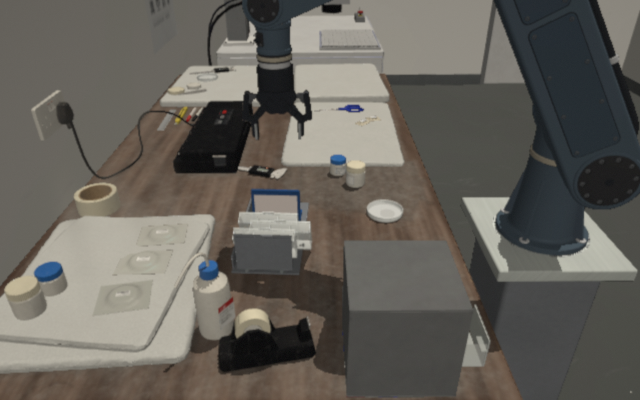

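View pics/wrist0.png

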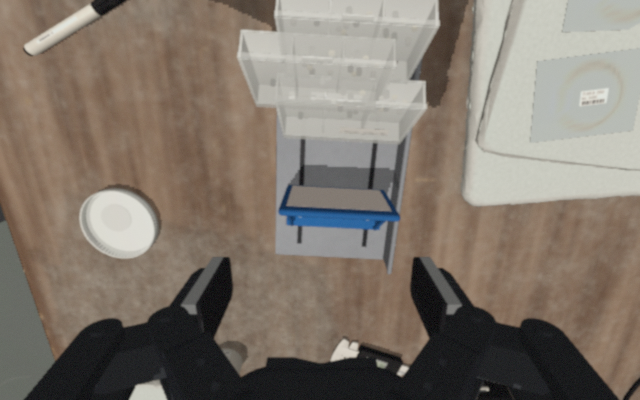

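The wrist view shows the rack: floor near edge (276,254)–(385,260), blue bookend at ~(340,208), and three leaning boxes with the middle one protruding left to u≈240. The petri dish is at (120,222) and the marker at top left. The scene view shows the bookend pad at ~(350,182), jars at (345,265) and (388,275). The side view shows the fixed end plate at ~(268,252).

Run:
```python
from h import *
cam={n:manip.camera_model(n) for n in('scene','side','wrist')}
w=cam['wrist']
for u,v in[(276,254),(277,112),(385,260)]: print('floor',(u,v),onz(w,u,v,.008).round(4))
for u,v in[(281,208),(398,216),(288,187),(387,190)]: print('bk',(u,v),onz(w,u,v,.099).round(4))
# upscaled crops
def crop(n,x0,y0,x1,y1,k): 
    return cv2.resize(cv2.imread(f'pics/{n}0.png')[y0:y1,x0:x1],None,fx=k,fy=k,interpolation=cv2.INTER_CUBIC)
a=crop('wrist',220,0,460,280,2); b=crop('scene',270,120,410,235,2.2);c=crop('side',220,175,320,285,2.2)
cv=np.zeros((560,790,3),np.uint8);cv[:560,:480]=a;cv[:b.shape[0],480:480+b.shape[1]]=b;cv[260:260+c.shape[0],480:480+c.shape[1]]=c
cv2.imwrite('pics/crops1.png',cv)
```

```text
floor (276, 254) [ 0.5651 -0.1204  0.008 ]
floor (277, 112) [0.5745 0.0605 0.008 ]
floor (385, 260) [ 0.7092 -0.1292  0.008 ]
bk (281, 208) [ 0.5869 -0.0214  0.099 ]
bk (398, 216) [ 0.6976 -0.0295  0.099 ]
bk (288, 187) [ 0.5942 -0.0008  0.099 ]
bk (387, 190) [ 0.6854 -0.0036  0.099 ]
```

View pics/crops1.png

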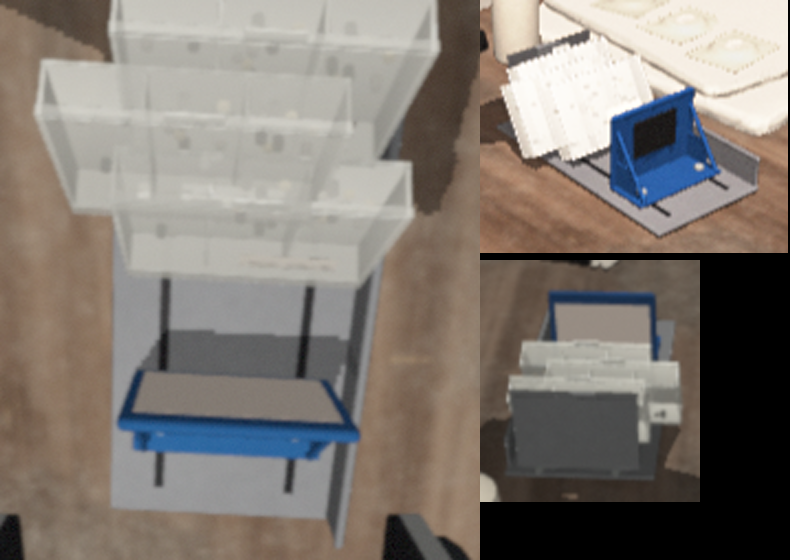

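The crop shows the bookend's inner face from above (its outer top corners near wrist (280,214) and (399,220)), the pad in the scene view at ~(348,178), and the grey end plate in the side view. Next I'll triangulate and check the rack frame.

Run:
```python
from h import *
cam={n:manip.camera_model(n) for n in('scene','side','wrist')}
S,W,D=cam['scene'],cam['wrist'],cam['side']
for nm,a,b in[('bkL',(330,173.6),(280,214.5)),('bkR',(366.4,160.9),(399,219.5)),('floorFL',(480,0),(276,253.5)),]:
    if nm!='floorFL': print(nm,tri(ray(S,*a),ray(W,*b)).round(4), onz(W,*b,.099).round(4),onz(S,*a,.099).round(4))
# floor front corner in scene: crop (660,236)
a=((660-480)/2.2+270,236/2.2+120); print('FL',tri(ray(S,*a),ray(W,276,253.5)).round(4))
# side: end plate outer top corners crop (512,391),(638,391) ; bottoms of rack (507,474),(655,477)
sc=lambda x,y:((x-480)/2.2+220,(y-260)/2.2+175)
for p in[(511,392),(638,392)]: print('end top',onz(D,*sc(*p),.099).round(4))
for p in[(507,473),(656,476)]: print('floor rear',onz(D,*sc(*p),.004).round(4))
th=-.055;ex=np.array([np.cos(th),np.sin(th),0]);ey=np.array([-np.sin(th),np.cos(th),0]);o=np.array([.6461,.0234,0])
P=lambda x,y,z:o+x*ex+y*ey+[0,0,z]
print('pred endtop',P(-.058,.137,.099).round(4),P(.062,.137,.099).round(4),'rear',P(-.073,.148,.004).round(4),P(.073,.148,.004).round(4))
im=cv2.imread('pics/scene0.png');h=cv2.cvtColor(im,cv2.COLOR_BGR2HSV)
for nm,pts,zs in[('jars',[(345,283),(388,290)],0),('petri',[(269,254)],.007)]:
    for p in pts: print(nm,onz(S,*p,zs).round(3))
```

```text
bkL [ 0.585  -0.0281  0.0976] [ 0.5857 -0.028   0.099 ] [ 0.5825 -0.0297  0.099 ]
bkR [ 0.6991 -0.0343  0.094 ] [ 0.6988 -0.033   0.099 ] [ 0.6901 -0.0411  0.099 ]
FL [ 0.5649 -0.1215  0.0052]
end top [0.7111 0.159  0.099 ]
end top [0.5924 0.16   0.099 ]
floor rear [0.7235 0.1602 0.004 ]
floor rear [0.5777 0.1658 0.004 ]
pred endtop [0.5957 0.1634 0.099 ] [0.7155 0.1568 0.099 ] rear [0.5813 0.1752 0.004 ] [0.7271 0.1672 0.004 ]
jars [ 0.427 -0.243  0.   ]
jars [ 0.474 -0.312  0.   ]
petri [ 0.367 -0.078  0.007]
```

{"fn": "drive_tool", "kwargs": {
  "motion": [
    [[0,-0.7,0.2,0,0.15],[0,-1.4,0.4,0,0.3],[0,-2.1,0.53,0,0.4],[0,-2.1,0.53,0,0.4],[0,-2.1,0.53,1,0.4],[0,-2.1,0.53,2,0.4],[0,-2.1,0.53,3,0.4],[0,-2.1,0.53,3.5,0.4],[0,-2.1,0.53,3.5,0.4],[0,-2.1,0.53,3.5,0.4]]
  ],
  "squeeze": 20
}}

```text
t: 1.15
tcp_pos: [0.6414, -0.0627, 0.1269]
tool_rot: [0.726, 0.687, 0.0, 0.0]
force: [-0.3, -0.6, -0.0]
finger_gap: 0.002
gripper_force: 0.0
```

Run:
```python
from h import *
s=manip.sense(); print(s['tcp_pos'],s['t'],s['finger_gap'],s['force'])
a,c1=snap('scene','s1');b,c2=snap('wrist','w1');print(proj(c1,s['tcp_pos']),proj(c2,s['tcp_pos']))
A=cv2.resize(a[110:250,250:430],None,fx=2.2,fy=2.2,interpolation=2)
B=cv2.resize(b,(400,250))
cvs=np.zeros((308,800,3),np.uint8);cvs[:,:396]=A[:308,:396];cvs[:250,400:]=B
cv2.imwrite('pics/c2.png',cvs[:,:,::-1])
```

```text
[ 0.64142606 -0.06268034  0.12692695] 1.15 0.002134937687728606 [-0.2867495  -0.64641477 -0.02426601]
[358.86473647 159.67185201] [319.12592789 257.36333287]
```

View pics/c2.png

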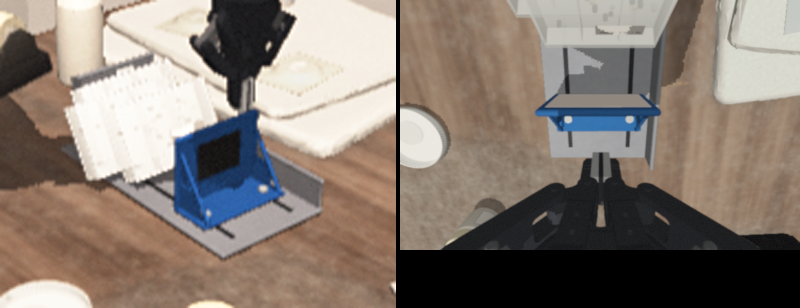

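The tip is centred on the bookend behind its pad, and the rack edges run parallel to the tool. Next I descend and push.

{"fn": "drive_tool", "kwargs": {
  "motion": [
    [[0,0,0,0.8,0],[0,0,0,1.6,0],[0,0,0,2.4,0],[0,0,0,2.4,0],[0,0.15,0,2.4,0],[0,0.3,0,2.4,0],[0,0.45,0,2.4,0],[0,0.6,0,2.4,0],[0,0.75,0,2.4,0],[0,0.9,0,2.4,0]]
  ]
}}

```text
t: 2.25
tcp_pos: [0.6431, -0.0361, 0.0552]
tool_rot: [0.726, 0.687, 0.0, 0.001]
force: [-0.3, -2.2, 1.9]
finger_gap: -0.001
gripper_force: 0.2
```

{"fn": "drive_tool", "kwargs": {
  "motion": [
    [[0,0.15,0,0,0],[0,0.3,0,0,0],[0,0.45,0,0,0],[0,0.6,0,0,0],[0,0.75,0,0,0],[0,0.9,0,0,0],[0,1.05,0,0,0],[0,1.2,0,0,0],[0,1.35,0,0,0],[0,1.5,0,0,0]]
  ]
}}

```text
t: 3.25
tcp_pos: [0.6447, 0.0093, 0.0542]
tool_rot: [0.727, 0.687, -0.0, -0.0]
force: [-1.1, -2.1, 0.3]
finger_gap: -0.003
gripper_force: 0.0
```

{"fn": "drive_tool", "kwargs": {
  "motion": [
    [[0,0.1,0,0,0],[0,0.2,0,0,0],[0,0.3,0,0,0],[0,0.4,0,0,0],[0,0.5,0,0,0],[0,0.6,0,0,0],[0,0.7,0,0,0],[0,0.8,0,0,0],[0,0.9,0,0,0],[0,0.9,0,0,0]]
  ]
}}

```text
t: 4.25
tcp_pos: [0.6465, 0.0367, 0.0544]
tool_rot: [0.726, 0.687, 0.0, -0.0]
force: [-0.2, -1.2, 0.4]
finger_gap: -0.004
gripper_force: 0.0
```

{"fn": "drive_tool", "kwargs": {
  "motion": [
    [[0,0.05,0,0,0],[0,0.1,0,0,0],[0,0.15,0,0,0],[0,0.2,0,0,0],[0,0.25,0,0,0],[0,0.3,0,0,0],[0,0.3,0,0,0]]
  ]
}}

```text
t: 4.95
tcp_pos: [0.6471, 0.0451, 0.0544]
tool_rot: [0.727, 0.687, 0.0, 0.0]
force: [-0.0, -3.0, 1.4]
finger_gap: -0.0
gripper_force: 0.0
```

Run:
```python
from h import *
a,c1=snap('scene','s3');b,c2=snap('wrist','w3');d,c3=snap('side','d3')
A=cv2.resize(a[110:250,250:430],None,fx=2.2,fy=2.2,interpolation=2)
D=cv2.resize(d[160:290,200:340],None,fx=2.2,fy=2.2,interpolation=2)
cvs=np.zeros((600,800,3),np.uint8);cvs[:308,:396]=A[:308,:396];cvs[308:308+286,:308]=D;cvs[:250,400:]=cv2.resize(b,(400,250))
cv2.imwrite('pics/c3.png',cvs[:,:,::-1])
```

```text
(no output)
```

View pics/c3.png

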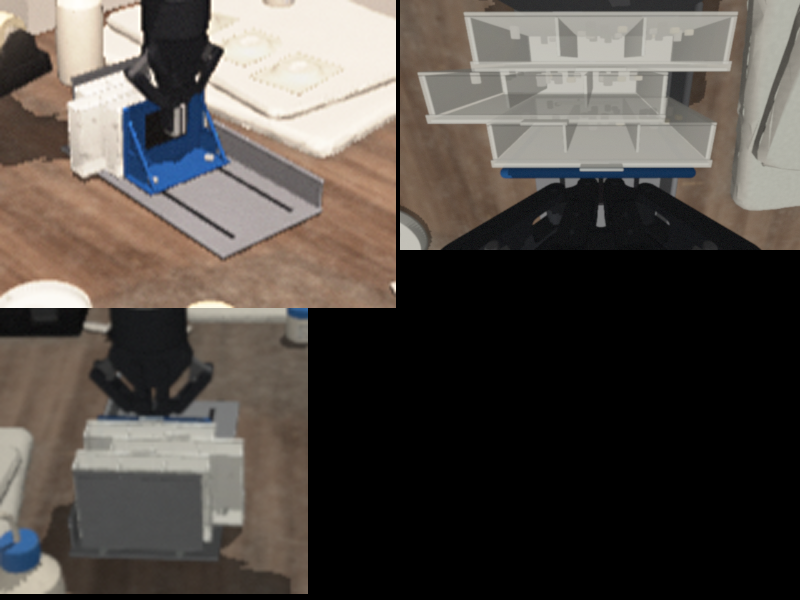

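The boxes are nearly upright against the bookend (wrist crop, blue edge at row 173), and the middle box still protrudes left. I'll push on in small steps until it stops.

{"fn": "drive_tool", "kwargs": {
  "motion": [
    [[0,0.04,0,0,0],[0,0.08,0,0,0],[0,0.12,0,0,0],[0,0.16,0,0,0],[0,0.16,0,0,0]]
  ]
}}

```text
t: 5.6
tcp_pos: [0.6473, 0.0499, 0.0544]
tool_rot: [0.727, 0.687, 0.0, 0.0]
force: [-0.0, -2.9, 1.4]
finger_gap: 0.004
gripper_force: 0.0
```

{"fn": "drive_tool", "kwargs": {
  "motion": [
    [[0,0.04,0,0,0],[0,0.08,0,0,0],[0,0.12,0,0,0],[0,0.12,0,0,0]]
  ]
}}

```text
t: 6.0
tcp_pos: [0.6475, 0.0535, 0.0543]
tool_rot: [0.727, 0.687, 0.0, 0.0]
force: [1.2, -2.5, 1.6]
finger_gap: 0.001
gripper_force: 0.0
```

{"fn": "drive_tool", "kwargs": {
  "motion": [
    [[0,0.04,0,0,0],[0,0.08,0,0,0],[0,0.12,0,0,0],[0,0.12,0,0,0]]
  ]
}}

```text
t: 6.4
tcp_pos: [0.6475, 0.0558, 0.0544]
tool_rot: [0.726, 0.687, -0.001, 0.001]
force: [0.0, -6.8, 1.1]
finger_gap: -0.003
gripper_force: 0.0
```

{"fn": "drive_tool", "kwargs": {
  "motion": [
    [[0,0.05,0,0,0],[0,0.1,0,0,0],[0,0.1,0,0,0],[0,0.1,0,0,0]]
  ]
}}

```text
t: 6.8
tcp_pos: [0.6475, 0.056, 0.0545]
tool_rot: [0.726, 0.688, -0.002, 0.002]
force: [-1.7, -13.9, 3.0]
finger_gap: 0.006
gripper_force: 1.4
```

Stopped at a firm 14 N with the position unchanged, so the row is closed. Next I retreat, lift, and move to the front.

{"fn": "drive_tool", "kwargs": {
  "motion": [
    [[0,-0.4,0,0,0],[0,-0.9,0,0,0],[0,-0.9,0,-1,0],[0,-0.9,0,-2,0],[0,-0.9,0,-3.2,0],[0,-0.9,0,-3.2,0],[0,-0.9,-1.3,-3.2,0],[0,-0.4,-2.6,-3.2,0],[0,0.2,-3.9,-3.2,0],[0,0.7,-5,-3.2,0]]
  ]
}}

```text
t: 7.8
tcp_pos: [0.4958, 0.09, 0.1495]
tool_rot: [0.727, 0.687, -0.001, -0.002]
force: [0.9, 1.6, -0.6]
finger_gap: 0.001
gripper_force: 0.0
```

{"fn": "drive_tool", "kwargs": {
  "motion": [
    [[0,0,0,0,0],[0,0,0,0,0]]
  ]
}}

```text
t: 8.0
tcp_pos: [0.4985, 0.0897, 0.1501]
tool_rot: [0.726, 0.687, -0.0, -0.0]
force: [-0.7, -0.8, 0.7]
finger_gap: 0.0
gripper_force: 0.0
```

Run:
```python
from h import *
s=manip.sense();print(s['tcp_pos'],s['force'])
c0={'origin':None}
b,c2=snap('wrist','w4');a,c1=snap('scene','s4');print(proj(c2,s['tcp_pos']))
A=cv2.resize(a[110:250,270:380],None,fx=2.2,fy=2.2,interpolation=2)
cvs=np.zeros((400,800,3),np.uint8);cvs[:308,:A.shape[1]]=A[:308];cvs[:,250:]=b[:,90:640]
cv2.imwrite('pics/c4.png',cvs[:,:,::-1])
```

```text
[0.49845867 0.08972956 0.15006415] [-0.69925909 -0.8165944   0.72626789]
[320.24932779 258.47282404]
```

View pics/c4.png

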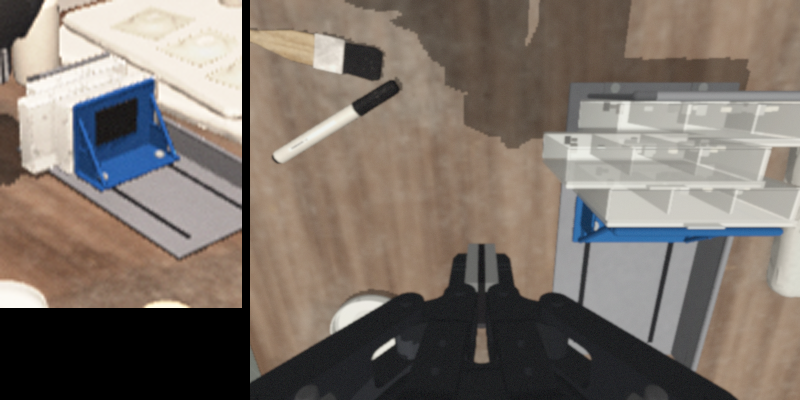

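Boxes stand upright against the bookend. The front end of the middle box shows at wrist px (383,135) low and (407,187) high, and the outer boxes' fronts start at crop x≈580.

Run:
```python
from h import *
W=manip.camera_model('wrist')
for p,z in[((383,135),.01),((383,135),.05),((407,187),.093),((407,187),.05),((420,226),.093),((432,225),.093),((425,239),.099),((622,236),.099)]:print(p,z,onz(W,*p,z).round(4))
print('marker',onz(W,115,160,.008).round(3),onz(W,238,83,.008).round(3))
print('rack end floor left', onz(W,410,85,.008).round(4))
S=manip.camera_model('scene')
# bookend top outer corners in scene crop: (75,103),(155,79)
for p in[(75,103),(155,79)]: print(onz(S,p[0]/2.2+270,p[1]/2.2+110,.099).round(4))
```

```text
(383, 135) 0.01 [0.5594 0.131  0.01  ]
(383, 135) 0.05 [0.5518 0.1366 0.05  ]
(407, 187) 0.093 [0.5599 0.1071 0.093 ]
(407, 187) 0.05 [0.5716 0.0934 0.05  ]
(420, 226) 0.093 [0.5699 0.0779 0.093 ]
(432, 225) 0.093 [0.5783 0.0782 0.093 ]
(425, 239) 0.099 [0.5718 0.0707 0.099 ]
(622, 236) 0.099 [0.7071 0.0653 0.099 ]
marker [0.312 0.122 0.008] [0.435 0.182 0.008]
rack end floor left [0.5827 0.1721 0.008 ]
[0.5935 0.0758 0.099 ]
[0.7016 0.0612 0.099 ]
```

I'll turn the tool a quarter turn so the finger linkages stay in front of the boxes when pushing.

{"fn": "drive_tool", "kwargs": {
  "motion": [
    [[0,0.1,0.05,0,1],[0,0.2,0.1,0,2],[0,0.3,0.2,0,3],[0,0.4,0.2,0,4],[0,0.5,0.3,0,5],[0,0.6,0.3,0,6],[0,0.7,0.4,0,7],[0,0.8,0.5,0,8],[0,0.9,0.5,0,9],[0,1.03,0.5,0,10]]
  ]
}}

```text
t: 9.1
tcp_pos: [0.5177, 0.1186, 0.1501]
tool_rot: [0.998, 0.056, 0.001, -0.0]
force: [-0.9, -1.3, 0.6]
finger_gap: 0.005
gripper_force: 0.0
```

{"fn": "drive_tool", "kwargs": {
  "motion": [
    [[0,0,0,0,1],[0,0,0,0,1.25],[0,0,0,0.8,1.25],[0,0,0,1.6,1.25],[0,0,0,2.4,1.25],[0,0,0,3.1,1.25],[0,0,0,3.1,1.25],[0,0,0,3.1,1.25]]
  ]
}}

```text
t: 9.9
tcp_pos: [0.5168, 0.1188, 0.057]
tool_rot: [1.0, -0.028, -0.0, -0.0]
force: [0.4, -0.7, -0.1]
finger_gap: 0.001
gripper_force: 0.0
```

Run:
```python
from h import *
s=manip.sense();print(s['tcp_pos'],s['force'],R.from_quat(s['tool_rot']).as_matrix().round(3))
b,c2=snap('wrist','w5');print(proj(c2,s['tcp_pos']))
```

```text
[0.51682833 0.11875383 0.05697369] [ 0.38753844 -0.67884183 -0.14624793] [[ 0.998 -0.057 -0.   ]
 [-0.057 -0.998  0.   ]
 [-0.    -0.    -1.   ]]
[322.03947525 258.3596854 ]
```

View pics/w5.png

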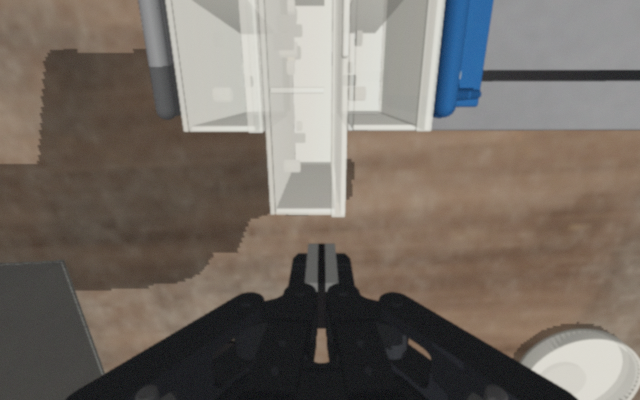

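The wrist view shows the middle box front edge at cols 268–345, row 214, about 30 mm ahead of its neighbours (row 130). It is ~5 mm left of the finger tip (col 321), so I'll shift and push.

{"fn": "drive_tool", "kwargs": {
  "motion": [
    [[0,0.2,-0.15,0.1,0],[0,0.4,-0.15,0.1,0],[0,0.6,-0.15,0.1,0],[0,0.8,-0.15,0.1,0],[0,0.9,-0.15,0.1,0],[0,1,-0.15,0.1,0],[0,1.1,-0.15,0.1,0],[0,1.2,-0.15,0.1,0],[0,1.3,-0.15,0.1,0],[0,1.4,-0.15,0.1,0]]
  ]
}}

```text
t: 10.95
tcp_pos: [0.558, 0.1213, 0.0542]
tool_rot: [1.0, -0.028, -0.0, 0.0]
force: [-1.5, -0.3, -0.7]
finger_gap: 0.0
gripper_force: 0.0
```

{"fn": "drive_tool", "kwargs": {
  "motion": [
    [[0,0.1,0,0,0],[0,0.2,0,0,0],[0,0.3,0,0,0],[0,0.4,0,0,0],[0,0.4,0,0,0]]
  ]
}}

```text
t: 11.45
tcp_pos: [0.571, 0.1206, 0.0544]
tool_rot: [1.0, -0.028, 0.001, -0.0]
force: [-0.8, 0.4, 0.1]
finger_gap: -0.003
gripper_force: 0.0
```

Run:
```python
from h import *
b,c2=snap('wrist','w6');cv2.imwrite('pics/c6.png',b[:300,100:520,::-1])
```

```text
(no output)
```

View pics/c6.png

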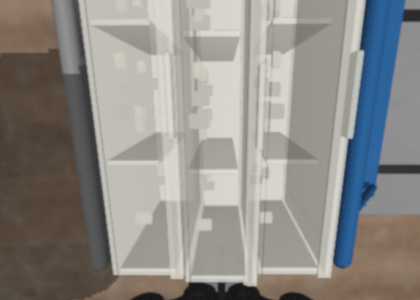

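The middle front edge (row ~281) is just short of its neighbours (~274). A few mm remain.

{"fn": "drive_tool", "kwargs": {
  "motion": [
    [[0,0.04,0,0,0],[0,0.08,0,0,0],[0,0.12,0,0,0],[0,0.12,0,0,0]]
  ]
}}

```text
t: 11.9
tcp_pos: [0.5737, 0.1205, 0.0543]
tool_rot: [1.0, -0.028, 0.0, -0.0]
force: [-0.8, 0.0, -0.2]
finger_gap: -0.002
gripper_force: 0.0
```

{"fn": "drive_tool", "kwargs": {
  "motion": [
    [[0,0.04,0,0,0],[0,0.08,0,0,0],[0,0.08,0,0,0]]
  ]
}}

```text
t: 12.2
tcp_pos: [0.5745, 0.1204, 0.054]
tool_rot: [1.0, -0.028, -0.002, 0.0]
force: [-4.9, -0.2, 1.4]
finger_gap: -0.002
gripper_force: 0.0
```

{"fn": "drive_tool", "kwargs": {
  "motion": [
    [[0,0.05,0,0,0],[0,0.08,0,0,0],[0,0.08,0,0,0]]
  ]
}}

```text
t: 12.5
tcp_pos: [0.5744, 0.1205, 0.0536]
tool_rot: [1.0, -0.028, -0.004, 0.0]
force: [-8.1, 0.7, 2.4]
finger_gap: 0.001
gripper_force: 0.0
```

It met the fence (8 N, no further motion). I'll back off, lift, and check.

{"fn": "drive_tool", "kwargs": {
  "motion": [
    [[0,-0.5,0,0,0],[0,-1,0,0,0],[0,-1.5,0,0,0],[0,-2,0,0,0],[0,-2,0,-1.5,0],[0,-2,0,-3,0],[0,-2,0,-4,0],[0,-2,0,-4,0],[0,-2,0,-4,0]]
  ]
}}

```text
t: 13.4
tcp_pos: [0.52, 0.1235, 0.1753]
tool_rot: [1.0, -0.028, 0.002, -0.0]
force: [-0.0, -0.6, 0.2]
finger_gap: -0.002
gripper_force: 0.0
```

Run:
```python
from h import *
b,c2=snap('wrist','w7');a,_=snap('scene','s7');d,_=snap('side','d7')
cvs=np.zeros((560,800,3),np.uint8)
A=cv2.resize(a[120:240,270:390],None,fx=2.3,fy=2.3,interpolation=2);D=cv2.resize(d[165:285,220:340],None,fx=2.3,fy=2.3,interpolation=2)
cvs[:276,:276]=A;cvs[280:556,:276]=D;cvs[:400,280:]=b[:,60:580]
cv2.imwrite('pics/c7.png',cvs[:,:,::-1])
```

```text
(no output)
```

View pics/c7.png

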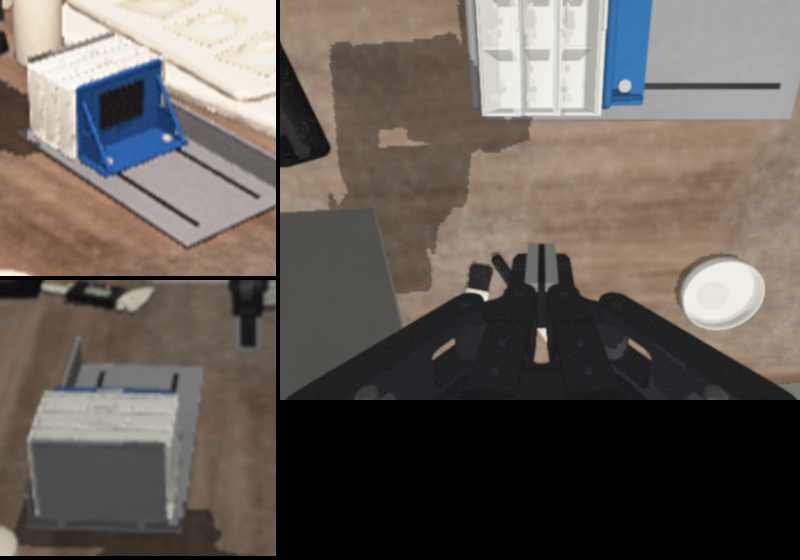

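Fronts are flush and the row is upright. I'll check the bookend/box seam numerically.

Run:
```python
from h import *
W=manip.camera_model('wrist');im=cv2.imread('pics/w7.png')
for v in(40,90): print([tuple(map(int,im[v,u][::-1])) for u in range(376,400)])
ps=[]
for v in(30,60,95):
    h=cv2.cvtColor(im[v:v+1],cv2.COLOR_BGR2HSV)[0]; m=np.where((h[:,0]>95)&(h[:,0]<125)&(h[:,1]>140))[0]; m=m[m>350]
    for z in(.093,.099): ps.append((v,m[0],z,onz(W,m[0]-.5,v,z).round(4)))
print(*ps,sep='\n')
```

```text
[(175, 174, 168), (192, 191, 185), (211, 209, 203), (213, 211, 204), (214, 211, 204), (220, 218, 211), (230, 229, 222), (232, 233, 227), (209, 211, 207), (141, 148, 155), (64, 92, 127), (40, 89, 137), (45, 97, 151), (48, 105, 163), (50, 111, 170), (60, 118, 176), (53, 116, 175), (56, 114, 172), (50, 108, 165), (53, 109, 165), (52, 111, 170), (58, 119, 179), (56, 118, 179), (55, 119, 177)]
[(213, 212, 205), (213, 212, 204), (214, 214, 207), (226, 226, 219), (234, 234, 228), (216, 219, 214), (163, 169, 171), (86, 104, 133), (44, 88, 137), (45, 99, 151), (46, 104, 162), (53, 113, 172), (56, 119, 177), (55, 116, 176), (56, 113, 172), (49, 104, 159), (42, 90, 141), (29, 75, 120), (36, 75, 117), (36, 73, 116), (38, 74, 117), (38, 74, 118), (61, 86, 119), (114, 122, 134)]
(30, np.int64(387), 0.093, array([0.6347, 0.0755, 0.093 ]))
(30, np.int64(387), 0.099, array([0.6338, 0.0767, 0.099 ]))
(60, np.int64(385), 0.093, array([0.6171, 0.0766, 0.093 ]))
(60, np.int64(385), 0.099, array([0.6166, 0.0778, 0.099 ]))
(95, np.int64(384), 0.093, array([0.5952, 0.0771, 0.093 ]))
(95, np.int64(384), 0.099, array([0.5953, 0.0783, 0.099 ]))
```

```bash
python3 -c "
from station import manip
print(manip.sign_off())"
```

```text
the job is handed in; nothing more can be done
None
```

The bookend is pushed up to its stop with the three boxes upright and held, the protruding middle box is back against the fence flush with the other two, and the job was handed in with about 13.5 s on the clock.

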